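# Wind the screw jack up to the height gauge

## Robot

A 6-joint arm with a two-finger parallel gripper is mounted at the origin on a cart in front of the work surface, level with it; the furniture and walls round the work are solid. World frame = base frame: x ahead of the robot, y to its left, z up, the work surface at z = 0. Lengths are in m, angles in degrees, forces in N, time in s.
With the tool pointing down it reaches from about 0.25 to 0.725 m from the base axis. Payload 9.7 kg.
Tool frame: the origin (TCP) lies on the centre line of the jaws, within the pads' length; the fingertips stand bot.nose_length ahead of it and the grasp point (between the pads) lies 11 mm behind it (bot.nose_length is the distance from the TCP to the fingertips, in m); z points along the fingers, y is the line along which they close (so a half turn about z gives the same grasp; the last joint's range is limited). The gripper opens to 85 mm and grips with 20 to 120 N. Pads are 22 mm wide; open, the fingers measure 114 mm over their backs; the gripper's body (76 mm by 85 mm) begins 54 mm behind the grasp point. The pads swing forward as they close: fully open they stand 13 mm farther back than shut.
Start: joints at [74.37, 4.979, 10.078, 95.1, 0, 90], TCP at [0.148, 0.53, 0.239] pointing down, gripper open.
Joint ranges: [-179.16, 179.16], [-48.56, 103.87], [-65.8, 70.77], [-126.05, 130.52], [-82.76, 87.17], [-180, 180]. Speed limits (degrees/s): [127.2, 127.2, 147.25, 180, 180, 180].

## Interface

Orientations are given as [roll, pitch, yaw] about the fixed x, y, z axes, in that order (R = Rz(yaw) Ry(pitch) Rx(roll)).
In Python, from workcell import bot gives the robot as it stands. The module is installed in compiled form; this text tells all that it offers.
- The arm moves only by the shell command python3 -m inch 'ROWS' [OPENING] [FORCE]. ROWS is JSON, a list of rows, each a list of 4 numbers: the shift along the world's x, y, z in cm, then the turn about the world's z in degrees. A call has exactly 8 rows; each row is the pose to reach, as a shift and turn from the pose commanded when the call began; what a row does not reach only later rows make up. A row lasts 1/8 s, in which the tool goes at most 62.5 mm and 10.7 degrees, less where a joint would pass 70% of its speed; a pose out of reach is approached as far as the arm can. A call with a gripper value outside its range is refused whole. OPENING is the finger opening in cm, from 0 to 8.54, set as the call begins (- or left out, the last holds). The fingers move at their own pace and stop on an object; FORCE is the grip in N (left out, the last holds). Time passes only in rows, so rows that repeat a pose let the fingers close, or fill a call up. It gives the time, the measured TCP pose, the force, the opening and the grip force at its end, in the units of the state.
- bot.get_obs(): the state, without advancing time (a new reading comes with each control period).
- bot.camera(name): name is "scene" or "top" or "wrist"; returns a dict with "img" (480x640x3 uint8, red, green, blue), "fovy" (degrees; the focal length in pixels is half the picture's height over the tangent of half this angle, whatever the lens; pixels are square), "cx", "cy" (the principal point, pixels), "R" (3x3) and "t" (3): a world point X has camera coordinates R X + t; the wrist camera has in their place "mount" (4x4, takes a point from camera to tool coordinates, whose origin is the TCP and whose axes are the flange's). Camera axes: x right, y down, z forward; pixel columns grow to the right and rows downward; lengths in m; the calibration is good to about 2 mm. A picture is of the moment at which its call begins: read the wrist's pose just before it. There is no depth.
- bot.job_done(): hands the job in; it is judged then, once.
Trained networks look in a picture, given as the dict that the camera call returned (one of the last four; its "shot" number tells which), for a name from the list of things; names that differ only in an ending like _2 or _b are one class to them, and where a whole thing is asked for, a point or a joint stands for the part that bears it (a point fixed in the world has none). Each returns a list of dicts, best first, with "score" (0 to 1); they miss things now and then, are a little off and sometimes report something else, mostly with a low value. They report only what shows in the picture. A call takes as long as a camera call.
- bot.find_in(thing, picture): "point" ([column, row] in pixels, amid what is visible of it).
- bot.landmark_of(thing, picture): "point" ([column, row] in pixels: a listed point, or the origin of a listed thing).
The state is a dict: "time": time; "q": joint angles; "qd": joint speeds; "joint_efforts": joint torques, N m; "ee_pos": TCP position; "tcp_rot": TCP orientation; "wrist_force": force on the tool from outside, world axes, zero at the start; "torque": the same for the moment, N m; "opening": finger opening in m; "grasp_force": force on a finger pad.
Only numpy, scipy, OpenCV 4.12 (cv2) and the standard library are available. Lean on these libraries where they do the work, as an engineer would, in place of code of your own. Each camera call takes 0.05 s, during which the arm holds its last target. There are 200 camera calls.

## Task

Take the loose crank handle off its stand and fit it on the sloping drive shaft of the screw jack, turning it until its slots drop right down over the shaft's cross-pin. Then wind the jack up with it until the top face of the flange on the jack is level with the scriber tip of the height gauge, and let go, leaving the crank seated on the shaft. Do not shift the gauge's arm or disturb the things lying about.

Things in the scene. Friction and masses are not known exactly. Their poses are not given: they have to be found in the camera images.
- crank: loose steel crank, 0.32 kg. Origin: centre of its hub's open mouth, which rests on the stand; z: up the hub axis to the closed end and handle side; x: from hub axis to handle. A flat arm (20 mm wide, at z = 38 to 48 mm) leads 55 mm along +x from the hub to the handle; a stub reaches 29 mm along -x
- crank_grip (a point): centre of the crank's handle: a round wooden sleeve standing up along z, 26 mm thick, 70 mm long (35 mm to either end); at (55, 0, 87) mm in the crank's frame, same axes. It revolves on its pin (friction 0.12 N m): a gripper holding it can go round the hub without turning, yet the crank does not swing by its own weight when carried tilted
- crank_hub (a point): point on the hub axis 12.5 mm inside the mouth, axes as the crank's; it meets shaft_pin when the crank is fully seated. The hub is a tube, 35 mm outside, 19 mm bore, 36 mm deep from the mouth. Two opposite slots in its mouth, on the +y and -y sides, about 15 mm wide and 16 mm deep, go over the cross-pin
- crank_stand: fixed steel plate 85x85x12 mm, origin centre of its underside; a plain upright post, 16 mm thick, its round top 44 mm above the bench, carries the crank's hub, whose mouth rests on the plate. Lift the crank at least 40 mm to clear the post
- jack: fixed grey screw jack, origin centre of the underside of its 140x110 mm base plate; the lifting table with the flange is above the origin; a low gearbox leads to its -x side, about to the robot's left, and ends in a sloping nose with the drive shaft
- shaft_pin (a point): centre of the cross-pin through the drive shaft, at (-131, 0, 81) mm in the jack's frame. z: out along the shaft, 30 degrees from vertical, leaning to the jack's -x; y: the jack's y; these axes do not turn with the shaft. The pin is 7 mm thick, 38 mm long, at an unreported angle about the shaft that differs every time. Slots not in line with it: the hub stops on the pin 16 mm short of its seat
- shaft_tip (a point): round tip of the drive shaft, 16 mm thick, 20 mm beyond the pin centre along z (axes as shaft_pin). Turning the shaft takes about 0.22 N m (4 N at the handle, 6 N with the sleeve's own friction) either way, and it stays where it is left. Seen from the handle end, looking at the jack, clockwise raises the table, 14 mm a turn; the crank's handle centre then goes round the shaft at 55 mm radius
- flange_top (a point): centre of the top face of the 90 mm round flange held on the jack's table; rises with the table and does not turn; its z is the height to set
- scriber_tip (a point): tip of the pointed scriber on the height gauge, which stands beside the jack (60x56 mm foot, column 243 mm high); the tip lies just beside the flange's edge, 18 to 51 mm above the flange's top face at the start. Its arm is clamped by friction
- pipe_tee: bystander: grey pipe tee, 52x60x36 mm; origin centre of its underside
- nut: bystander: big hexagon nut, 36x41x19 mm; origin centre of its underside
- bolt: bystander: bolt lying down, 71 mm long; origin centre of its underside
- magnet: bystander: flat arrow-shaped welding magnet, 83x90x14 mm; origin centre of its underside
- rod_box: bystander: flat narrow box of electrodes, 32x165x17 mm; origin centre of its underside
- pipe_elbow: bystander: pipe elbow, 45x45x30 mm; origin centre of its underside

How it is judged (in metres and radians):
On the way, in this order (a step that is already met when the one before it is completed fails the run):
1. the crank is fully seated on the drive shaft, slots over the cross-pin (distance between crank_hub and shaft_pin below 0.008 m and angle between the z axis of crank and the z axis of shaft_pin, either way round below 0.25 rad), for 0.2 s.
2. with the crank on the shaft, the flange's top face is level with the scriber tip (all of step 1 and z of flange_top in the frame of scriber_tip between -0.004 and 0.004 m), for 0.2 s.
At the end, for the whole second after the job is handed in: the flange's top face is within 4 mm of the scriber tip's height, and the released crank is at rest fully seated on the shaft (hub point within 8 mm of the pin centre, axes within 0.25 rad) (all of step 2 and linear speed of crank below 0.03 m/s); the robot touches nothing.
It fails at once if the height gauge's arm is shifted (over 4 mm) (distance of scriber_tip from where it was at the start of the episode above 0.004 m).
It fails at once if a thing lying about is pushed away (over 30 mm) (distance of any of pipe_tee, nut, bolt, magnet, rod_box, pipe_elbow from where it was at the start of the episode above 0.03 m).
It also fails if it takes over 64 s, if anything falls off the work surface, if the arm or the gripper's body presses on something with over 40 N, if the wrist force passes 120 N, or if a joint passes its speed limit or range.

## Working session

There is one attempt and no reset: what is moved stays moved. The work goes in short steps, Python scripts to look and compute and a shell command to move; the robot and the scene stay as the last step left them, time stands still between calls to the robot, and variables do not carry over. Pictures are saved under pics/ and viewed, at most 10 in all, crops included, and the job is handed in when it is done.

```bash
mkdir -p pics; cat > h.py <<'E'
import numpy as np, cv2
from scipy.spatial.transform import Rotation as Ro
from workcell import bot
def cam(n):
    o=bot.get_obs(); c=bot.camera(n)
    if n=="wrist":
        M=np.array(c["mount"]); Rt=Ro.from_euler('xyz',o["tcp_rot"],degrees=True).as_matrix()
        Rcw=Rt@M[:3,:3]; p=Rt@M[:3,3]+np.array(o["ee_pos"])
    else:
        Rcw=np.array(c["R"]).T; p=-Rcw@np.array(c["t"])
    c["Rcw"]=Rcw; c["p"]=p; c["f"]=240/np.tan(np.radians(c["fovy"])/2); return c
def ray(c,px):
    d=c["Rcw"]@np.array([(px[0]-c["cx"])/c["f"],(px[1]-c["cy"])/c["f"],1]); return c["p"],d/np.linalg.norm(d)
def tri(l):
    A=np.zeros((3,3));b=np.zeros(3)
    for c,px in l:
        p,d=ray(c,px);P=np.eye(3)-np.outer(d,d);A+=P;b+=P@p
    X=np.linalg.solve(A,b); return X,[float(np.linalg.norm((np.eye(3)-np.outer(ray(c,px)[1],ray(c,px)[1]))@(X-c["p"]))) for c,px in l]
def proj(c,X):
    v=c["Rcw"].T@(np.array(X)-c["p"]); return [c["cx"]+c["f"]*v[0]/v[2],c["cy"]+c["f"]*v[1]/v[2]]
def save(c,n): cv2.imwrite("pics/"+n,c["img"][:,:,::-1])
E
python3 - <<'E'
from h import *
np.set_printoptions(precision=4,suppress=True)
o=bot.get_obs();print(o,bot.nose_length)
C={n:cam(n) for n in("scene","top","wrist")}
for n,c in C.items(): save(c,n+"0.png");print(n,c["p"],c["f"],c["cx"],c["cy"],c["Rcw"][:,2])
for t in ["crank","crank_grip","crank_hub","crank_stand","jack","shaft_pin","shaft_tip","flange_top","scriber_tip","pipe_tee","nut","bolt","magnet","rod_box","pipe_elbow"]:
    l=[];s=t+": "
    for n,c in C.items():
        r=bot.landmark_of(t,c)
        if r:
            s+=f"{n} {np.round(r[0]['point'],1)} {r[0]['score']:.2f}; "
            if r[0]['score']>.3:l.append((c,r[0]['point']))
    if len(l)>1:
        X,e=tri(l);s+=f"X {np.round(X,4)} {np.round(e,4)}"
    print(s)
E
```

```text
{'time': 0.0, 'q': array([74.3704,  5.0092, 10.034 , 95.0993,  0.0001, 90.    ]), 'qd': array([-0.0487,  0.0567,  0.0355, -0.0515,  0.0095,  0.0115]), 'joint_efforts': array([  0.0026, -52.0393,  46.4797,   0.0164,   0.0001,  -0.    ]), 'ee_pos': array([0.1481, 0.5294, 0.2386]), 'tcp_rot': array([-179.9254,   -0.0001,  164.3705]), 'wrist_force': array([-0.9093,  0.0746,  0.0959]), 'torque': array([-0.0115, -0.0251, -0.0392]), 'grasp_force': 0.0, 'opening': 0.08569630557527493} 0.008
scene [-0.0269 -0.3612  0.8854] 519.7106245739802 315.6391929440948 240.80918143483171 [ 0.5297  0.4414 -0.7243]
top [0.2703 0.0955 1.3289] 469.0502235543784 313.99151204697876 240.36917573577554 [ 0.2117  0.0029 -0.9773]
wrist [0.081  0.5475 0.3742] 338.34197679013977 319.08091148312906 238.12242163457074 [ 0.2655 -0.0756 -0.9611]
crank: top [276.  247.7] 0.61; 
crank_grip: scene [263.7 215.6] 0.83; top [256.8 239.7] 0.86; X [0.5351 0.2538 0.0978] [0.0017 0.0017]
crank_hub: scene [283.7 249.6] 0.74; top [278.9 246.3] 0.65; X [0.5334 0.1986 0.0276] [0.0001 0.0001]
crank_stand: scene [288.5 259.6] 0.95; to
[... 494 characters left out ...]
 scene [474.  299.3] 0.76; top [440.1 215.7] 0.60; X [ 0.5913 -0.2226  0.1481] [0.0073 0.0073]
pipe_tee: scene [300.5 339.4] 0.97; top [338.1 301.7] 0.78; X [0.3855 0.0262 0.0082] [0.0052 0.0052]
nut: scene [355.  239.9] 0.52; top [306.8 200.7] 0.40; X [ 0.6854  0.1184 -0.0097] [0.0063 0.0063]
bolt: scene [296.7 223.4] 0.72; top [261.1 213.9] 0.64; X [ 0.6379  0.2555 -0.0051] [0.0016 0.0016]
magnet: scene [252.5 192.5] 0.58; top [210.8 213.5] 0.59; X [0.6309 0.398  0.0186] [0.002 0.002]
rod_box: scene [396.8 431.7] 0.78; top [432.3 308.6] 0.85; X [ 0.3621 -0.2301  0.0072] [0.0055 0.0055]
pipe_elbow: scene [339.  268.2] 0.63; top [317.4 227.3] 0.56; X [ 0.6     0.0905 -0.0139] [0.0007 0.0007]
```

```bash
python3 - <<'E'
import cv2,numpy as np
s=cv2.imread('pics/scene0.png');t=cv2.imread('pics/top0.png')
a=cv2.resize(s[160:360,230:500],(540,400));b=cv2.resize(t[180:280,230:460],(690,300))
m=np.zeros((600,800,3),np.uint8);w=cv2.resize(s[165:365,235:505],(400,296));
m[:296,:400]=w; m[:296,400:]=cv2.resize(s[225:299,340:440],(400,296)); m[300:,:]=cv2.resize(t[170:270,240:507],(800,300))
cv2.imwrite('pics/m1.png',m)
E
```

```text
(no output)
```

View pics/m1.png

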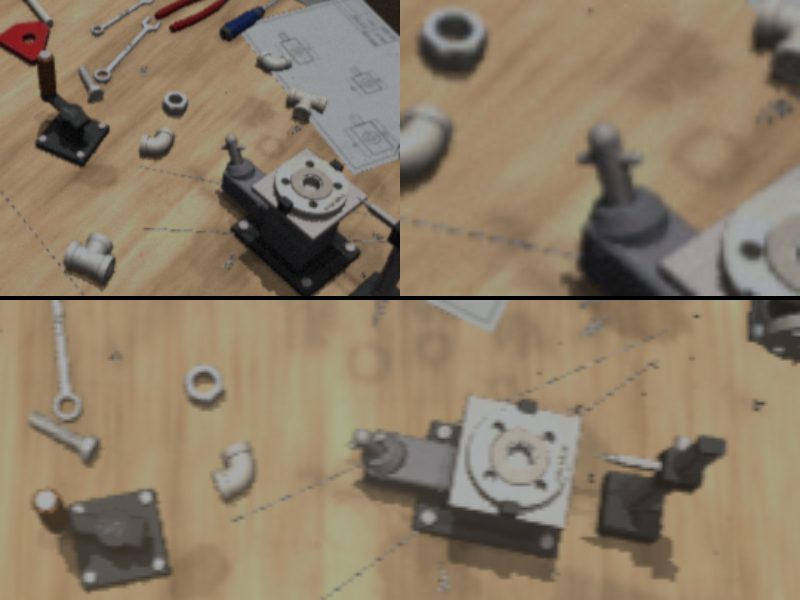

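```bash
python3 -m inch '[[4.8,-3.9,0,-9.5],[9.6,-7.8,0,-19],[14.4,-11.6,0,-28.5],[19.2,-15.5,0,-38],[24,-19.4,0,-47.5],[28.8,-23.2,0,-57],[33.6,-27.1,0,-66.5],[38.5,-31,0,-76]]' 8.5 60
cat > look.py <<'E'
from h import *
import sys,pickle,os
np.set_printoptions(precision=4,suppress=True)
# usage: look.py tag camera things ; stores points
tag,cn,things=sys.argv[1],sys.argv[2],sys.argv[3].split(',')
c=cam(cn); save(c,tag+".png"); o=bot.get_obs();print(o['time'],o['ee_pos'],o['tcp_rot'])
D=pickle.load(open('d.pkl','rb')) if os.path.exists('d.pkl') else []
cc={k:c[k] for k in("p","Rcw","f","cx","cy")}
for t in things:
    r=bot.landmark_of(t,c)
    if r: print(t,np.round(r[0]['point'],1),round(r[0]['score'],2)); D.append((tag,t,r[0]['score'],cc,r[0]['point']))
    l=[d for d in D if d[1]==t and d[2]>.35]
    if len(l)>1:
        X,e=tri([(d[3],d[4]) for d in l]);print('   X',X,np.array(e))
pickle.dump(D,open('d.pkl','wb'))
E
T=crank_grip,crank_hub,crank,shaft_pin,shaft_tip,flange_top,scriber_tip
python3 look.py s0 scene $T >/dev/null; python3 look.py t0 top $T; python3 look.py w1 wrist $T
```

```text
time: 3.4
ee_pos: [0.5345, 0.2182, 0.2395]
tcp_rot: [180.0, -0.0, 88.1]
wrist_force: [0.6, 0.3, 0.3]
opening: 0.0851
grasp_force: 0.0
3.85 [0.5323 0.2207 0.2397] [179.9764  -0.0138  88.4939]
shaft_pin [362.1 222.9] 0.75
   X [ 0.5936 -0.0366  0.0963] [0.0083 0.0083]
shaft_tip [357.8 215.1] 0.93
   X [ 0.6113 -0.0223  0.1039] [0.0056 0.0056]
flange_top [412.5 221.5] 0.74
scriber_tip [437.5 217.3] 0.79
   X [ 0.5917 -0.2211  0.1486] [0.0004 0.0004]
4.25 [0.533  0.2198 0.2393] [179.9987   0.001   88.382 ]
crank_grip [323.3 188.5] 0.62
   X [0.5358 0.2524 0.095 ] [0.0023 0.0023]
crank_hub [318.4 228.2] 0.77
   X [0.5323 0.1999 0.028 ] [0.0004 0.0004]
crank [316.1 226.3] 0.85
   X [0.5302 0.1968 0.0089] [0.0011 0.0011]
   X [ 0.5936 -0.0366  0.0963] [0.0083 0.0083]
   X [ 0.6113 -0.0223  0.1039] [0.0056 0.0056]
   X [ 0.5917 -0.2211  0.1486] [0.0004 0.0004]
```

```bash
python3 -m inch '[[0.2,1.7,-1,-1],[0.3,3.3,-3,-1],[0.3,3.3,-7,-1],[0.3,3.3,-11,-1],[0.3,3.3,-14,-1],[0.3,3.3,-15,-1],[0.3,3.3,-15,-1],[0.3,3.3,-15,-1]]' 8.5 60; python3 -m inch '[[0,0,0,0],[0,0,0,0],[0,0,0,0],[0,0,0,0],[0,0,0,0],[0,0,0,0],[0,0,0,0],[0,0,0,0]]' 1.5 60
```

```text
time: 5.6
ee_pos: [0.5367, 0.2531, 0.0907]
tcp_rot: [179.9, -0.1, 87.4]
wrist_force: [0.0, -0.7, 0.6]
opening: 0.085
grasp_force: 0.0
time: 6.6
ee_pos: [0.5363, 0.2529, 0.0896]
tcp_rot: [180.0, -0.0, 87.4]
wrist_force: [1.5, 0.4, 3.7]
opening: 0.0245
grasp_force: 58.7
```

```bash
python3 -m inch '[[0,0,2,0],[0,0,6,0],[0,0,10,0],[0,-1,13,-10],[0,-4,13,-20],[0,-8,13,-30],[0,-12,13,-40],[0,-16,13,-50]]' && python3 -m inch '[[0,-3,0,-10],[0,-6,0,-20],[0,-9,0,-30],[0,-12,0,-40],[0,-14,0,-50],[0,-15,0,-60],[0,-15.5,0,-70],[0,-15.5,0,-80]]' && python3 -m inch '[[0,0,0,-10],[0,0,0,-20],[0,0,0,-30],[0,0,0,-40],[0,0,0,-50],[0,0,0,-57],[0,0,0,-57],[0,0,0,-57]]'; python3 look.py w2 wrist crank_hub,crank_grip,shaft_tip,shaft_pin,flange_top,scriber_tip
```

```text
time: 7.6
ee_pos: [0.5354, 0.0914, 0.2182]
tcp_rot: [-179.9, 0.1, 37.0]
wrist_force: [0.8, 0.1, -3.8]
opening: 0.0243
grasp_force: 59.5
time: 8.6
ee_pos: [0.4971, -0.1632, 0.2181]
tcp_rot: [-173.5, 0.9, -21.6]
wrist_force: [0.8, -1.0, -2.5]
opening: 0.0247
grasp_force: 59.6
time: 9.6
ee_pos: [0.3232, -0.3089, 0.2187]
tcp_rot: [-163.0, 2.9, -54.1]
wrist_force: [0.6, -0.3, -3.3]
opening: 0.0244
grasp_force: 59.8
9.65 [ 0.3209 -0.3095  0.2189] [-163.0617    2.9342  -54.3297]
crank_hub [ 34.5 247.1] 0.36
   X [ 0.5927  0.1645 -0.0018] [0.0677 0.0669 0.1306]
crank_grip [318.1 318.3] 0.92
   X [ 0.4444  0.14   -0.0134] [0.1783 0.1341 0.2815]
shaft_tip [ 18.9 255.5] 0.91
   X [ 0.6127 -0.0219  0.0993] [0.0065 0.0052 0.0018]
shaft_pin [ 33.8 245.6] 0.55
   X [ 0.5995 -0.0374  0.0894] [0.0058 0.0116 0.006 ]
flange_top [ 22.3 177.1] 0.59
   X [ 0.5857 -0.1607  0.1329] [0.0021 0.0021]
scriber_tip [  2.1 128. ] 0.78
   X [ 0.5862 -0.2188  0.1576] [0.004  0.0032 0.0041]
```

View pics/w2.png

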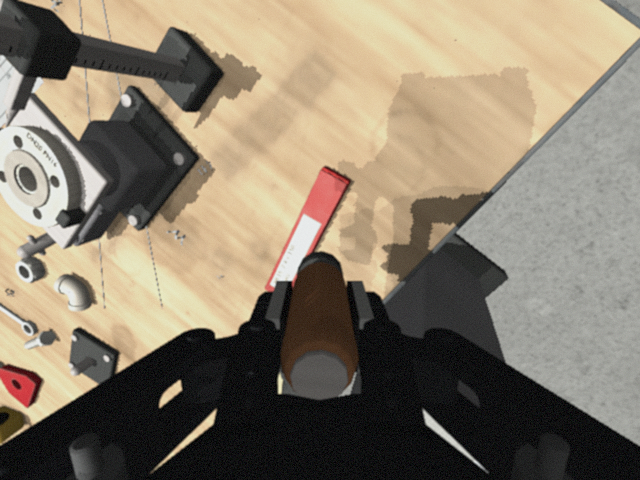

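```bash
python3 -c "
from workcell import bot
o=bot.get_obs();print(o['q'],o['time'])"; python3 -m inch '[[0,0,0,20],[0,0,0,40],[0,0,0,60],[0,0,0,80],[0,0,0,90],[0,0,0,100],[0,0,0,110],[0,0,0,120]]'; python3 -c "
from workcell import bot
o=bot.get_obs();print(o['q'],o['time'])"
```

```text
[-53.95130935  -7.74675738  -6.00988184  94.56867737  17.04303836
 179.94228358] 9.95
time: 10.95
ee_pos: [0.3254, -0.3085, 0.2193]
tcp_rot: [-162.9, 2.8, 32.4]
wrist_force: [-0.6, 0.3, -4.0]
opening: 0.0247
grasp_force: 59.7
[-44.28389562   7.56445426   8.56234924 108.26132874   1.31588842
 103.51748882] 10.95
```

```bash
python3 -m inch '[[0.3,6.2,0,-10],[0.6,12.4,0,-20],[1,18.6,0,-30],[1.3,24.8,0,-40],[1.6,31,0,-50],[2,37,0,-60],[2.3,43,0,-70],[2.5,49,0,-80]]'; cat > st.py <<'E'
from h import *
o=bot.get_obs();R=Ro.from_euler('xyz',o['tcp_rot'],degrees=True).as_matrix();z=-R[:,2]
np.set_printoptions(precision=4,suppress=True)
print(o['time'],o['q'],o['ee_pos'],'tilt',np.degrees(np.arccos(z[2])),'lean yaw',np.degrees(np.arctan2(z[1],z[0])),'xaxis',R[:,0])
E
python3 st.py
```

```text
time: 11.95
ee_pos: [0.2475, -0.053, 0.2202]
tcp_rot: [-157.4, 3.2, -36.9]
wrist_force: [-1.6, 0.2, -2.5]
opening: 0.0245
grasp_force: 60.2
11.95 [-36.9684 -37.0489 -27.2032 103.0344  22.6163 179.9417] [ 0.2475 -0.053   0.2202] tilt 22.8282507281064 lean yaw -119.36329923170058 xaxis [ 0.7983 -0.5997 -0.0552]
```

```bash
python3 -m inch '[[3,3,0,-5],[6,6,0,-10],[9,9,0,-15],[12,12,0,-20],[14,14,0,-24],[14,16,0,-24],[14,18,0,-24],[14,18,0,-24]]';python3 st.py
```

```text
time: 12.95
ee_pos: [0.1754, -0.0648, 0.2295]
tcp_rot: [-155.0, 3.7, -59.0]
wrist_force: [4.6, -3.6, -5.0]
opening: 0.0246
grasp_force: 60.4
12.95 [-59.0716 -48.4872 -31.5663 110.6208  25.0203 179.9368] [ 0.1754 -0.0648  0.2295] tilt 25.274966258935645 lean yaw -141.19986643690464 xaxis [ 0.5138 -0.8555 -0.0641]
```

```bash
python3 -m inch '[[0,0,0,10],[1,0,0,20],[3,0,1,30],[6,0,2,40],[9,0,3,50],[12,1,3,60],[15,2,3,70],[18,3,3,80]]';python3 st.py
```

```text
time: 13.95
ee_pos: [0.3563, -0.0331, 0.2585]
tcp_rot: [-155.0, 3.8, 21.3]
wrist_force: [-0.6, -1.4, -2.8]
opening: 0.0247
grasp_force: 60.3
13.95 [-18.163   -4.3596  -1.0092 112.5953  16.7065 138.4873] [ 0.3563 -0.0331  0.2585] tilt 25.275240853736975 lean yaw -60.48386270518867 xaxis [ 0.9293  0.3632 -0.0669]
```

```bash
python3 -m inch '[[1,1,0,10],[3,2,0,20],[5,3,0,30],[7,4,1,40],[9,6,2,50],[11,8,2,60],[13,10,2,70],[14,10,2,80]]' && python3 -m inch '[[0,0,0,10],[0,0,0,20],[0,0,0,30],[0,0,0,40],[0,0,0,50],[0,0,0,58],[0,0,0,58],[0,0,0,58]]';python3 st.py; python3 look.py w3 wrist shaft_tip,shaft_pin,crank_hub,flange_top; python3 look.py t3 top crank_hub,crank_grip,shaft_tip; python3 look.py s3 scene crank_hub,crank_grip
```

```text
time: 14.95
ee_pos: [0.496, 0.0685, 0.2774]
tcp_rot: [-154.9, 3.8, 101.4]
wrist_force: [0.5, 0.1, -3.9]
opening: 0.0245
grasp_force: 60.3
time: 15.95
ee_pos: [0.4947, 0.0664, 0.2786]
tcp_rot: [-155.0, 3.8, 158.8]
wrist_force: [0.5, 0.7, -3.0]
opening: 0.0243
grasp_force: 60.3
15.95 [ 19.1924  10.4749  17.1189 110.7986 -21.1444  43.9351] [0.4947 0.0664 0.2786] tilt 25.263067854080006 lean yaw 76.88824686022424 xaxis [-0.93    0.3615 -0.0666]
16.0 [0.4949 0.0662 0.2784] [-154.992     3.8075  158.7617]
   X [ 0.6127 -0.0219  0.0993] [0.0065 0.0052 0.0018]
   X [ 0.5995 -0.0374  0.0894] [0.0058 0.0116 0.006 ]
crank_hub [370.1 304.4] 0.94
   X [0.5631 0.1009 0.0727] [0.0914 0.1116 0.1198 0.1022]
flange_top [235.8 340.8] 0.8
   X [ 0.5848 -0.1617  0.1352] [0.003  0.0019 0.0017]
16.25 [0.4949 0.0656 0.2786] [-154.9851    3.8174  158.8183]
crank_hub [332.3 232.9] 0.5
   X [0.561  0.0879 0.076 ] [0.0995 0.124  0.1132 0.0894 0.0386]
crank_grip [330.  234.3] 0.68
   X [0.4716 0.107  0.0305] [0.1593 0.1497 0.2941 0.1089]
shaft_tip [358.5 215.8] 0.64
   X [ 0.6107 -0.0219  0.0997] [0.0078 0.004  0.0017 0.0044]
16.45 [0.4947 0.0656 0.2788] [-154.998     3.837   158.8493]
crank_hub [336.4 223.5] 0.84
   X [0.5639 0.0905 0.0934] [0.0993 0.1265 0.1175 0.0833 0.0407 0.0459]
crank_grip [315.  193.2] 0.83
   X [0.4791 0.0967 0.1296] [0.1034 0.1681 0.3325 0.0766 0.1228]
```

View pics/w3.png

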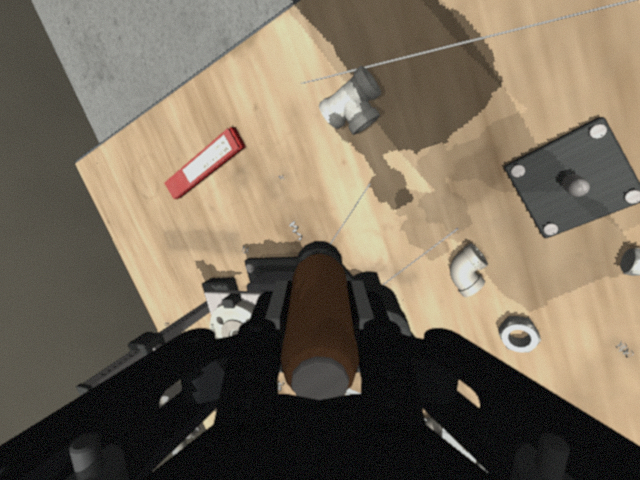

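```bash
cat > fit.py <<'E'
from h import *
import pickle
from scipy.optimize import least_squares
np.set_printoptions(precision=4,suppress=True)
D=pickle.load(open('d.pkl','rb'))
cams={d[0]:d[3] for d in D}
obs=[(d[0],d[1],d[4]) for d in D if d[2]>.5 and d[1] in('shaft_tip','shaft_pin','flange_top')]
obs+=[('s0','jack',[428,328.6]),('t0','jack',[403.2,232.1]),('s0','shaft_pin',[394.4,264.5]),('t0','shaft_pin',[359.8,222.7]),('s0','shaft_tip',[388.9,253.8]),('t0','shaft_tip',[360.1,213.2]),('s0','flange_top',[443.3,287.6]),('t0','flange_top',[411.5,220.9])]
def P(v,t):
    l={'shaft_tip':(-.141,0,.0983),'shaft_pin':(-.131,0,.081),'jack':(0,0,0),'flange_top':(0,0,v[3])}[t]
    c,s=np.cos(v[2]),np.sin(v[2]); return np.array([v[0]+c*l[0]-s*l[1],v[1]+s*l[0]+c*l[1],l[2]])
def f(v): return np.concatenate([np.array(proj(cams[a],P(v,t)))-p for a,t,p in obs])
r=least_squares(f,[.585,-.16,-1.75,.133],loss='soft_l1',f_scale=2); v=r.x
if __name__=="__main__":
    print(v,np.degrees(v[2]),'tip',P(v,'shaft_tip'),'pin',P(v,'shaft_pin'))
    for (a,t,p),e in zip(obs,f(v).reshape(-1,2)): print(a,t,np.round(e,1))
    l=[(d[3],d[4]) for d in D if d[1]=='crank_hub' and d[0] in('w3','t3','s3')]
    X,e=tri(l);print('hub',X,e)
    R=Ro.from_euler('xyz',[-155,3.82,158.8],degrees=True).as_matrix();T=np.array([.4948,.066,.2786])
    print('tool coords',R.T@(X-T))
    H=T+R@np.array([-.055,0,.065])
    for a in('w3','t3','s3'): print(a,'nominal hub at',np.round(proj(cams[a],H),1),[np.round(d[4],1) for d in D if d[1]=='crank_hub' and d[0]==a], 'tip',np.round(proj(cams[a],P(v,'shaft_tip')),1))
    # pin overlay
    pin=P(v,'shaft_pin');ax=(P(v,'shaft_tip')-pin);ax/=np.linalg.norm(ax)
    yj=np.array([-np.sin(v[2]),np.cos(v[2]),0]);xj=np.cross(yj,ax)
    out=[]
    for a,fn in(('s0','scene0.png'),('t0','top0.png')):
        im=cv2.imread('pics/'+fn);c=cams[a];u,w=np.array(proj(c,pin)).astype(int);K=16
        crop=im[w-18:w+18,u-12:u+13];big=cv2.resize(crop,None,fx=K,fy=K,interpolation=cv2.INTER_CUBIC)
        q=lambda X:tuple(int(z) for z in ((np.array(proj(c,X))-[u-12,w-18]+.5)*K))
        cv2.line(big,q(pin),q(pin+.02*ax),(0,255,255),1)
        for k in range(0,180,30):
            d=np.cos(np.radians(k))*xj+np.sin(np.radians(k))*yj
            for s in(1,-1):
                cv2.circle(big,q(pin+.019*s*d),3,(0,0,255),-1)
                if s==1: cv2.putText(big,str(k),q(pin+.019*d),0,.45,(0,255,0),1)
        out.append(big)
    cv2.imwrite('pics/fit.png',np.hstack(out))
E
python3 fit.py
```

```text
[ 0.5853 -0.1608 -1.7643  0.135 ] -101.08608173661442 tip [ 0.6124 -0.0224  0.0983] pin [ 0.6105 -0.0322  0.081 ]
s0 shaft_pin [-2.  -0.1]
s0 shaft_tip [-2.7  2.1]
t0 shaft_pin [ 0.  -6.7]
t0 shaft_tip [ 1.3 -1.3]
t0 flange_top [ 0.7 -0.7]
w2 shaft_tip [-1.  -0.5]
w2 shaft_pin [ 2.7 -0.5]
w2 flange_top [-0.3  2.6]
w3 flange_top [ 2.  -0.7]
t3 shaft_tip [ 0.6 -2. ]
s0 jack [4.3 0.3]
t0 jack [0.4 0.4]
s0 shaft_pin [-3.2  0. ]
t0 shaft_pin [ 2.3 -6.5]
s0 shaft_tip [-0.2  2.2]
t0 shaft_tip [-1.   0.6]
s0 flange_top [ 1.3 -0.3]
t0 flange_top [ 1.7 -0.1]
hub [0.5323 0.0534 0.2042] [0.0011026202307223487, 0.0012302374775001556, 0.001307794666210345]
tool coords [-0.0344  0.0341  0.0689]
w3 nominal hub at [320.3 334.2] [array([370.1, 304.4])] tip [360.4 332.2]
t3 nominal hub at [347.  228.7] [array([332.3, 232.9])] tip [359.1 213.8]
s3 nominal hub at [354.5 221.8] [array([336.4, 223.5])] tip [388.7 256. ]
```

View pics/fit.png

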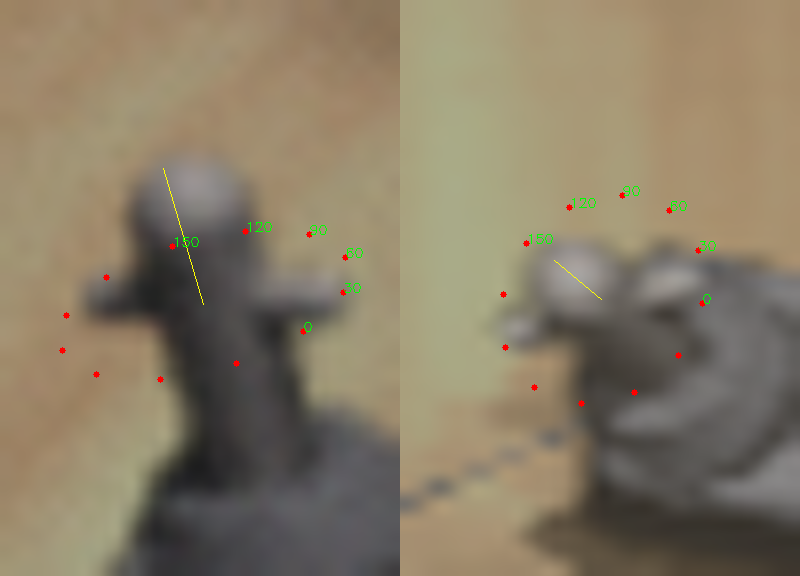

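```bash
cat > ov.py <<'E'
from fit import *
import sys
# crank points in tool frame given phi (crank x in tool angle about tool z), grip z offset
def crank(phi,gx=0,gy=0,gz=-.0094,tx=0,ty=0):
    c,s=np.cos(phi),np.sin(phi)
    Rc=Ro.from_rotvec([tx,ty,0]).as_matrix()@np.array([[c,s,0],[s,-c,0],[0,0,-1.]])  # crank axes in tool cols
    g=np.array([gx,gy,gz]); return Rc,g-Rc@np.array([.055,0,.087])
def draw(im,c,T,Rt,par,K,u0,w0):
    Rc,o=crank(*par)
    q=lambda l:tuple(int(z) for z in ((np.array(proj(c,T+Rt@(o+Rc@np.array(l)))))-[u0,w0]+.5)*K)
    for z,r,x,col in((0,.0175,0,(0,255,255)),(.048,.0175,0,(0,255,0)),(.052,.013,.055,(255,255,0)),(.122,.013,.055,(255,0,255))):
        pts=[q([x+r*np.cos(a),r*np.sin(a),z]) for a in np.linspace(0,6.283,25)]
        cv2.polylines(im,[np.array(pts)],True,col,1)
    cv2.line(im,q([-.029,0,.048]),q([.055,0,.048]),(0,0,255),1)
if __name__=="__main__":
    R=Ro.from_euler('xyz',[-155,3.82,158.8],degrees=True).as_matrix();T=np.array([.4948,.0658,.2786]);out=[]
    for a in('s3','t3'):
        im=cv2.imread(f'pics/{a}.png');c=cams[a];u,w=np.array(proj(c,T)).astype(int);u0,w0=u-25,w-50;K=7
        big=cv2.resize(im[w0:w0+85,u0:u0+57],None,fx=K,fy=K,interpolation=cv2.INTER_CUBIC)
        b2=big.copy();draw(b2,c,T,R,(np.radians(float(sys.argv[1])),),K,u0,w0);out+=[b2]
    cv2.imwrite('pics/ov%s.png'%sys.argv[1],np.hstack(out))
E
python3 ov.py -45
```

```text
(no output)
```

View pics/ov-45.png

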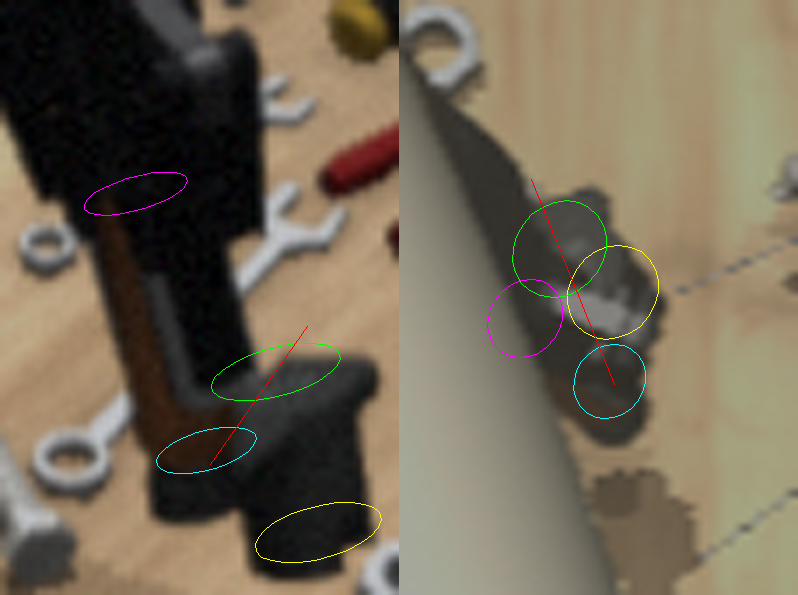

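```bash
python3 - <<'E'
import cv2,numpy as np
g=lambda i:(255*(i/255.)**.45).astype(np.uint8)
s=cv2.imread('pics/s3.png');w=cv2.imread('pics/w3.png')
from fit import *
R=Ro.from_euler('xyz',[-155,3.82,158.8],degrees=True).as_matrix();T=np.array([.4948,.0658,.2786])
u,v_=np.array(proj(cams['s3'],T)).astype(int);u0,w0=u-25,v_-50;print(u0,w0)
a=g(cv2.resize(s[w0+15:w0+85,u0+2:u0+58],(480,600),interpolation=cv2.INTER_CUBIC))
b=g(cv2.resize(w[200:420,260:440],(320,391)));m=np.zeros((600,800,3),np.uint8);m[:,:480]=a;m[:391,480:]=b;cv2.imwrite('pics/g.png',m)
E
```

```text
294 150
```

View pics/g.png

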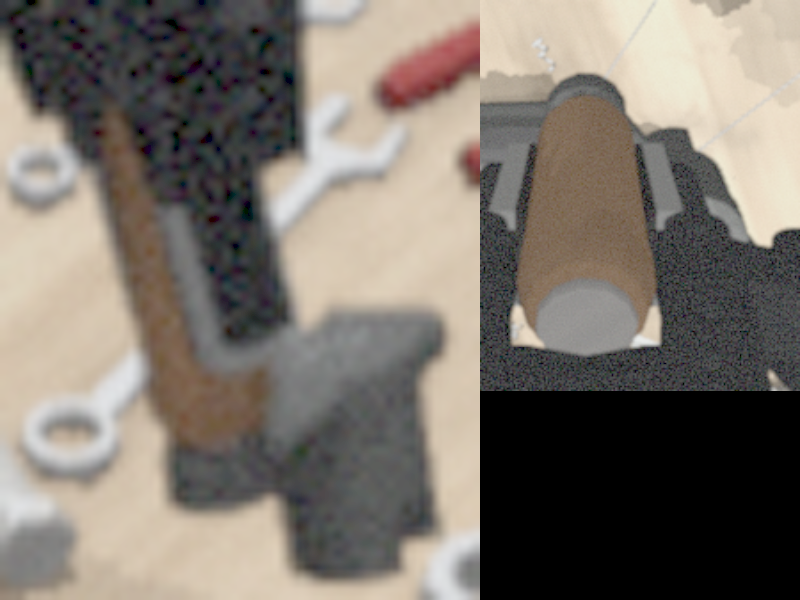

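```bash
cat > cf.py <<'E'
from ov import *
R=Ro.from_euler('xyz',[-155,3.82,158.8],degrees=True).as_matrix();T=np.array([.4948,.0658,.2786])
O=[('w3',(.055,0,.122),(319,377)),('w3',(0,0,.0125),(370.1,304.4)),('s3',(.055,0,.052),(321,214.6)),('s3',(-.029,0,.048),(346.8,204.5)),('s3',(0,0,0),(338.6,228)),('s3',(0,0,.0125),(336.4,223.5)),('s3',(.055,0,.087),(315,193.2)),('t3',(0,0,.0125),(332.3,232.9))]
def g(p):
    Rc,o=crank(p[0],p[3],0,p[4],p[1],p[2]);return np.concatenate([np.array(proj(cams[a],T+R@(o+Rc@np.array(l))))-x for a,l,x in O]+[np.array([p[1]/.03,p[2]/.15,p[3]/.003,(p[4]+.0094)/.004])])
r=least_squares(g,[-.6,0,0,0,-.009],loss='soft_l1',f_scale=2);p=r.x
print('phi',np.degrees(p[0]),'tx,ty',np.degrees(p[1:3]),'gx,gz',p[3:]);print(g(p)[:-4].reshape(-1,2).round(1))
Rc,o=crank(p[0],p[3],0,p[4],p[1],p[2]);print('mouth tool',o,'crank z world',R@Rc[:,2],'x',R@Rc[:,0])
E
python3 cf.py
```

```text
phi -34.62046068129192 tx,ty [-1.1816  6.514 ] gx,gz [ 0.0017 -0.0097]
[[-0.2  0.2]
 [-0.7  0. ]
 [-1.1  0. ]
 [-4.5 -4.8]
 [-0.3  1.2]
 [ 1.  -0.4]
 [ 2.1  2.8]
 [ 0.8  0.4]]
mouth tool [-0.0334  0.0331  0.0812] crank z world [0.1941 0.355  0.9145] x [-0.9547 -0.1458  0.2593]
```

```bash
cat > tgt.py <<'E'
from cf import *
pin=P(v,'shaft_pin')
def px(a,x,y):
    u,w=np.array(proj(cams[a],pin)).astype(int); return [u-12+x/16-.5,w-18+y/16-.5]
Xp,e=tri([(cams['s0'],px('s0',212,292)),(cams['t0'],px('t0',194,305))]);print('pin',Xp,e)
Xb,e=tri([(cams['s0'],px('s0',190,195)),(cams['t0'],px('t0',173,280))]);print('ball',Xb,e,'model',pin+(P(v,'shaft_tip')-pin)*.6,pin)
ax=(P(v,'shaft_tip')-pin)/.02;print('ax',ax)
R2=Ro.from_euler('z',17,degrees=True).as_matrix()@R
print('TCP-mouth',-R2@o,'crankz',R2@Rc[:,2],'x',R2@Rc[:,0])
E
python3 tgt.py | tail -4
```

```text
pin [ 0.61   -0.0318  0.0829] [0.001501846437193454, 0.0015018464371936147]
ball [ 0.6102 -0.0266  0.0977] [0.0012820342585391617, 0.001282034258539176] model [ 0.6116 -0.0263  0.0914] [ 0.6105 -0.0322  0.081 ]
ax [0.0961 0.4907 0.865 ]
TCP-mouth [-0.0388  0.0072  0.0851] crankz [0.0819 0.3962 0.9145] x [-0.8704 -0.4185  0.2593]
```

```bash
python3 -m inch '[[2,-2,0,8],[4,-4,0,17],[6,-6,-1,17],[8,-7.3,-3,17],[8,-7.3,-5,17],[8,-7.3,-7,17],[8,-7.3,-8.2,17],[8,-7.3,-8.2,17]]'; python3 st.py; python3 look.py s4 scene crank_hub; python3 look.py t4 top crank_hub;  python3 look.py w4 wrist crank_hub
python3 - <<'E'
from fit import *
g=lambda i:(255*(i/255.)**.5).astype(np.uint8)
pin=P(v,'shaft_pin');tip=P(v,'shaft_tip');ax=(tip-pin)/.02;m=[]
for a in('s4','t4'):
    c=cams[a];u,w=np.array(proj(c,tip+.02*ax)).astype(int);im=cv2.imread(f'pics/{a}.png');b=g(cv2.resize(im[w-36:w+36,u-24:u+24],(400,600),interpolation=cv2.INTER_CUBIC));K=400/48
    q=lambda X:tuple(int(z) for z in (np.array(proj(c,X))-[u-24,w-36]+.5)*K)
    cv2.line(b,q(pin),q(tip),(0,255,255),1);cv2.line(b,q(tip+.015*ax),q(tip+.063*ax),(0,0,255),1);m.append(b);print(a,u-24,w-36)
cv2.imwrite('pics/a4.png',np.hstack(m))
E
```

```text
time: 17.55
ee_pos: [0.5742, -0.0073, 0.1962]
tcp_rot: [-155.0, 3.8, 175.9]
wrist_force: [-0.7, -0.2, -3.5]
opening: 0.025
grasp_force: 60.3
17.55 [ 11.0644   8.9911   6.7534  91.1461 -25.0708  16.7709] [ 0.5742 -0.0073  0.1962] tilt 25.283461032174873 lean yaw 93.87349473690395 xaxis [-0.9953  0.0717 -0.0655]
17.6 [ 0.5746 -0.0073  0.1972] [-154.993     3.8371  175.8782]
crank_hub [385.7 243. ] 0.97
   X [0.5728 0.0757 0.0956] [0.1159 0.1431 0.1023 0.0691 0.0291 0.045  0.0969]
17.7 [ 0.5749 -0.0072  0.1979] [-155.0122    3.9123  175.8796]
   X [0.5728 0.0757 0.0956] [0.1159 0.1431 0.1023 0.0691 0.0291 0.045  0.0969]
17.8 [ 0.575  -0.0072  0.1978] [-155.0182    3.921   175.8785]
crank_hub [369.3 302.8] 0.59
   X [0.5683 0.062  0.1164] [0.1226 0.1598 0.1034 0.0477 0.018  0.0409 0.0861 0.0778]
s4 362 211Traceback (most recent call last):
  File "<stdin>", line 5, in <module>
KeyError: 't4'
```

```bash
python3 - <<'E'
from fit import *
cams['t4']=cams['t3']
g=lambda i:(255*(i/255.)**.5).astype(np.uint8)
pin=P(v,'shaft_pin');tip=P(v,'shaft_tip');ax=(tip-pin)/.02;m=[]
X,e=tri([(d[3],d[4]) for d in D if d[0] in('s4','w4') and d[1]=='crank_hub']);d=X-tip
print('hub',X,e,'along',d@ax,'lateral',d-(d@ax)*ax)
for a in('s4','t4'):
    c=cams[a];u,w=np.array(proj(c,tip+.02*ax)).astype(int);im=cv2.imread(f'pics/{a}.png');b=g(cv2.resize(im[w-36:w+36,u-24:u+24],(400,600),interpolation=cv2.INTER_CUBIC));K=400/48
    q=lambda X:tuple(int(z) for z in (np.array(proj(c,X))-[u-24,w-36]+.5)*K)
    cv2.line(b,q(pin),q(tip),(0,255,255),1);cv2.line(b,q(tip+.015*ax),q(tip+.063*ax),(0,0,255),1);m.append(b);print(a,u-24,w-36)
cv2.imwrite('pics/a4.png',np.hstack(m))
E
```

```text
hub [ 0.6135 -0.0098  0.1264] [0.001013849107493064, 0.0010138491074931167] along 0.03056017268733015 lateral [-0.0018 -0.0024  0.0016]
s4 362 211
t4 332 175
```

View pics/a4.png

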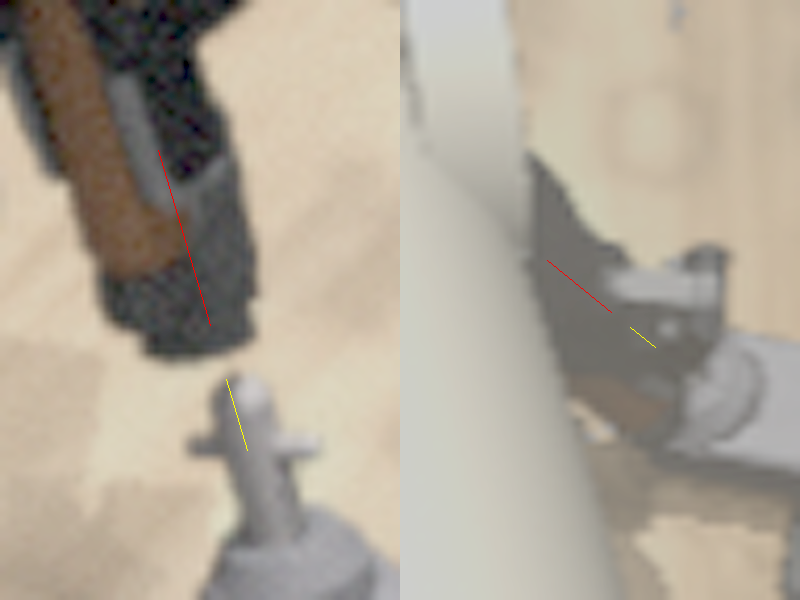

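```bash
python3 - <<'E'
from fit import *
pin=P(v,'shaft_pin');ax=(P(v,'shaft_tip')-pin)/.02
w=[(d[3],d[4]) for d in D if d[0]=='w4' and d[1]=='crank_hub'][0]
for nm,px in(('net',(385.7,243)),('man',(384.4,245.0))):
    X,e=tri([w,(cams['s4'],px)])
    for pp in(pin,np.array([.61,-.0318,.0829])):
        d=X-pp;print(nm,X,e,'along',d@ax,'lat',d-(d@ax)*ax)
# model hub
exec(open('cf.py').read().split("r=least")[0].replace('from ov import *','from ov import *'))
from cf import p
Rc,o=crank(p[0],p[3],0,p[4],p[1],p[2])
T2=np.array([.575,-.0072,.1978]);R2=Ro.from_euler('xyz',[-155,3.9,175.88],degrees=True).as_matrix()
Xm=T2+R2@(o+Rc@[0,0,.0125]);d=Xm-pin;print('model',Xm,d@ax,d-(d@ax)*ax)
for a in('s4','w4'):print(a,proj(cams[a],Xm),proj(cams[a],T2+R2@o))
# pixel effect of lateral moves in scene, at hub
J=[(np.array(proj(cams['s4'],Xm+.001*np.eye(3)[i]))-proj(cams['s4'],Xm)) for i in range(3)];print('px/mm',J)
E
```

```text
net [ 0.6135 -0.0098  0.1264] [0.0010138491074931167, 0.001013849107493064] along 0.050524672687330116 lat [-0.0018 -0.0024  0.0016]
net [ 0.6135 -0.0098  0.1264] [0.0010138491074931167, 0.001013849107493064] along 0.048720008853483564 lat [-0.0012 -0.0019  0.0013]
man [ 0.6125 -0.0097  0.1236] [0.0013188758391713283, 0.0013188758391714924] along 0.04809753185927076 lat [-0.0026 -0.0011  0.001 ]
man [ 0.6125 -0.0097  0.1236] [0.0013188758391713283, 0.0013188758391714924] along 0.046292868025424205 lat [-0.0019 -0.0006  0.0007]
phi -34.62046068129192 tx,ty [-1.1816  6.514 ] gx,gz [ 0.0017 -0.0097]
[[-0.2  0.2]
 [-0.7  0. ]
 [-1.1  0. ]
 [-4.5 -4.8]
 [-0.3  1.2]
 [ 1.  -0.4]
 [ 2.1  2.8]
 [ 0.8  0.4]]
mouth tool [-0.0334  0.0331  0.0812] crank z world [0.1941 0.355  0.9145] x [-0.9547 -0.1458  0.2593]
model [ 0.6149 -0.0094  0.1242] 0.04896661591651468 [-0.0003 -0.0012  0.0008]
s4 [np.float64(385.44285768291763), np.float64(243.62262084859736)] [np.float64(386.59966093896605), np.float64(248.92230141119924)]
w4 [np.float64(370.4116323441484), np.float64(304.57051270412916)] [np.float64(368.27323739675256), np.float64(294.4583603133034)]
px/mm [array([ 0.2844, -0.2753]), array([-0.4091, -0.2341]), array([ 0.0508, -0.3407])]
```

```bash
python3 -m inch '[[0.2,-0.2,0,0],[0.35,-0.5,-0.3,0],[0.35,-0.65,-0.7,0],[0.35,-0.65,-0.7,0],[0.35,-0.65,-0.7,0],[0.35,-0.65,-0.7,0],[0.35,-0.65,-0.7,0],[0.35,-0.65,-0.7,0]]'; python3 look.py s5 scene crank_hub
python3 - <<'E'
import cv2,numpy as np
g=lambda i:(255*(i/255.)**.5).astype(np.uint8)
b=g(cv2.resize(cv2.imread('pics/s5.png')[211:283,362:422],(500,600),interpolation=cv2.INTER_CUBIC))
cv2.imwrite('pics/a5.png',b)
E
```

```text
time: 18.85
ee_pos: [0.5782, -0.0137, 0.1899]
tcp_rot: [-155.0, 3.8, 175.9]
wrist_force: [0.4, -0.3, -3.4]
opening: 0.0252
grasp_force: 60.4
18.9 [ 0.5782 -0.0137  0.1899] [-155.0027    3.8473  175.8786]
crank_hub [386.1 246.8] 0.88
   X [0.5745 0.0531 0.1138] [0.1331 0.1691 0.0925 0.0414 0.0197 0.0478 0.0756 0.0697 0.0766]
```

View pics/a5.png

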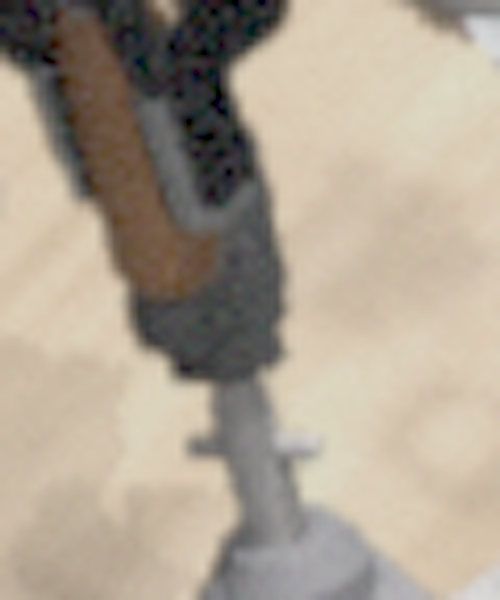

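```bash
python3 -m inch '[[-0.02,-0.1,-0.17,0],[-0.04,-0.2,-0.35,0],[-0.06,-0.3,-0.5,0],[-0.07,-0.35,-0.6,0],[-0.08,-0.4,-0.7,0],[-0.08,-0.4,-0.7,0],[-0.08,-0.4,-0.7,0],[-0.08,-0.4,-0.7,0]]'
```

```text
time: 19.95
ee_pos: [0.5774, -0.0178, 0.1829]
tcp_rot: [-155.0, 3.8, 175.9]
wrist_force: [0.1, -0.7, -3.7]
opening: 0.0247
grasp_force: 60.4
```

```bash
python3 -m inch '[[-0.02,-0.1,-0.17,0],[-0.04,-0.2,-0.35,0],[-0.06,-0.3,-0.5,0],[-0.07,-0.35,-0.6,0],[-0.07,-0.35,-0.6,0],[-0.07,-0.35,-0.6,0],[-0.07,-0.35,-0.6,0],[-0.07,-0.35,-0.6,0]]'
```

```text
time: 20.95
ee_pos: [0.5766, -0.0214, 0.1768]
tcp_rot: [-155.0, 3.8, 175.9]
wrist_force: [-3.7, -1.1, -2.8]
opening: 0.0245
grasp_force: 60.5
```

```bash
python3 -m inch '[[-0.12,-0.05,-0.1,0],[-0.14,-0.15,-0.25,0],[-0.16,-0.25,-0.4,0],[-0.17,-0.3,-0.5,0],[-0.17,-0.3,-0.5,0],[-0.17,-0.3,-0.5,0],[-0.17,-0.3,-0.5,0],[-0.17,-0.3,-0.5,0]]'; python3 look.py s6 scene crank_hub,shaft_pin; python3 look.py w6 wrist crank_hub
```

```text
time: 21.95
ee_pos: [0.575, -0.0242, 0.1719]
tcp_rot: [-155.0, 3.8, 175.9]
wrist_force: [-0.1, 0.6, -3.1]
opening: 0.0245
grasp_force: 60.5
22.0 [ 0.575  -0.0242  0.1719] [-155.0049    3.8457  175.8773]
crank_hub [389.6 255.3] 0.95
   X [0.5793 0.0447 0.1098] [0.1424 0.1772 0.0822 0.0362 0.024  0.0564 0.0666 0.0632 0.0672 0.0767]
shaft_pin [393.  262.3] 0.65
   X [ 0.6007 -0.0377  0.0919] [0.0039 0.0133 0.0053 0.0066]
22.15 [ 0.575  -0.0243  0.1719] [-155.0002    3.8465  175.8747]
crank_hub [372.6 304.7] 0.71
   X [0.5752 0.0374 0.1208] [0.1446 0.1856 0.0843 0.0249 0.0256 0.0568 0.0617 0.0539 0.0626 0.0725
 0.0544]
```

```bash
python3 -m inch '[[-0.01,-0.1,-0.17,0],[-0.03,-0.15,-0.26,0],[-0.04,-0.2,-0.35,0],[-0.05,-0.25,-0.43,0],[-0.05,-0.25,-0.43,0],[-0.05,-0.25,-0.43,0],[-0.05,-0.25,-0.43,0],[-0.05,-0.25,-0.43,0]]'
```

```text
time: 23.2
ee_pos: [0.5748, -0.0263, 0.1702]
tcp_rot: [-155.0, 4.0, 175.9]
wrist_force: [-6.1, 5.3, 12.6]
opening: 0.0248
grasp_force: 62.2
```

```bash
cat > wind.py <<'E'
import sys,numpy as np,json
# wind.py alpha step n [axial_cm_total]  -> rows in cm ; CW = negative step
a0,st,n=float(sys.argv[1]),float(sys.argv[2]),int(sys.argv[3]);axl=float(sys.argv[4]) if len(sys.argv)>4 else 0
ax=np.array([.0961,.4907,.866]);yj=np.array([.9813,-.1923,0]);xj=np.cross(yj,ax)
f=lambda a:5.5*(np.cos(np.radians(a))*xj+np.sin(np.radians(a))*yj)
for b in range(0,n,8):
    s=a0+st*b
    print(s,json.dumps([[round(float(k),2) for k in f(s+st*(i+1))-f(s)-ax*axl*(i+1)/8]+[0] for i in range(8)]))
E
python3 wind.py -50 -5 8 0.2
```

```text
-50.0 [[-0.23, 0.37, -0.21, 0], [-0.41, 0.75, -0.44, 0], [-0.56, 1.14, -0.67, 0], [-0.67, 1.54, -0.91, 0], [-0.74, 1.94, -1.16, 0], [-0.77, 2.35, -1.42, 0], [-0.75, 2.75, -1.68, 0], [-0.69, 3.15, -1.94, 0]]
```

```bash
python3 -m inch '[[-0.23,0.37,-0.21,0],[-0.41,0.75,-0.44,0],[-0.56,1.14,-0.67,0],[-0.67,1.54,-0.91,0],[-0.74,1.94,-1.16,0],[-0.74,1.94,-1.16,0],[-0.74,1.94,-1.16,0],[-0.74,1.94,-1.16,0]]'
```

```text
time: 24.2
ee_pos: [0.5665, -0.0079, 0.1564]
tcp_rot: [-154.9, 3.8, 175.9]
wrist_force: [-6.3, -0.9, 1.6]
opening: 0.0252
grasp_force: 61.0
```

```bash
python3 -m inch '[[-0.02,-0.1,-0.17,0],[-0.04,-0.2,-0.35,0],[-0.06,-0.3,-0.52,0],[-0.08,-0.4,-0.7,0],[-0.08,-0.4,-0.7,0],[-0.08,-0.4,-0.7,0],[-0.08,-0.4,-0.7,0],[-0.08,-0.4,-0.7,0]]'
```

```text
time: 25.2
ee_pos: [0.5658, -0.0119, 0.1492]
tcp_rot: [-154.9, 3.8, 175.9]
wrist_force: [-4.6, -3.0, 0.3]
opening: 0.0248
grasp_force: 61.0
```

```bash
python3 -m inch '[[-0.02,-0.1,-0.17,0],[-0.04,-0.2,-0.35,0],[-0.05,-0.25,-0.43,0],[-0.06,-0.3,-0.52,0],[-0.06,-0.3,-0.52,0],[-0.06,-0.3,-0.52,0],[-0.06,-0.3,-0.52,0],[-0.06,-0.3,-0.52,0]]'; python3 look.py w7 wrist crank_hub; python3 look.py s7 scene crank_hub,flange_top,scriber_tip
```

```text
time: 26.2
ee_pos: [0.5652, -0.0134, 0.1476]
tcp_rot: [-155.1, 4.0, 176.0]
wrist_force: [-18.0, 11.8, 27.7]
opening: 0.0244
grasp_force: 63.9
26.25 [ 0.5652 -0.0134  0.1476] [-155.0633    3.9636  175.9754]
   X [0.5752 0.0374 0.1208] [0.1446 0.1856 0.0843 0.0249 0.0256 0.0568 0.0617 0.0539 0.0626 0.0725
 0.0544]
26.35 [ 0.5652 -0.0134  0.1476] [-155.0636    3.9558  175.9725]
crank_hub [389.1 262.4] 0.89
   X [0.579  0.0313 0.1152] [0.1517 0.191  0.0753 0.0222 0.031  0.065  0.0556 0.0506 0.0558 0.0649
 0.0505 0.069 ]
flange_top [443.1 289.8] 0.73
   X [ 0.5839 -0.1615  0.1342] [0.0023 0.0027 0.0029 0.0038]
scriber_tip [477.9 297.8] 0.94
   X [ 0.586  -0.22    0.1571] [0.0027 0.0036 0.0051 0.0033]
```

```bash
cat > al.py <<'E'
from h import *
o=bot.get_obs();R=Ro.from_euler('xyz',o['tcp_rot'],degrees=True).as_matrix()
g=np.array(o['ee_pos'])+R@np.array([.0017,0,-.0097])
ax=np.array([.0961,.4907,.866]);yj=np.array([.9813,-.1923,0]);xj=np.cross(yj,ax);pin=np.array([.6105,-.0322,.081])
d=g-pin;print(o['time'],'axial-74.5 mm',d@ax*1e3-74.5,'alpha',np.degrees(np.arctan2(d@yj,d@xj)),'r',np.hypot(d@yj,d@xj)*1e3,'F',o['wrist_force'])
E
python3 al.py; python3 wind.py -75 -15 24
```

```text
26.5 axial-74.5 mm -2.5872131086363197 alpha -63.020649400569596 r 57.10323601734737 F [-19.42528193  10.78768088  26.35153563]
-75.0 [[0.05, 1.25, -0.71, 0], [0.47, 2.42, -1.42, 0], [1.23, 3.44, -2.09, 0], [2.28, 4.24, -2.66, 0], [3.54, 4.76, -3.09, 0], [4.94, 4.98, -3.37, 0], [6.37, 4.86, -3.46, 0], [7.73, 4.43, -3.37, 0]]
-195.0 [[1.21, -0.72, 0.27, 0], [2.18, -1.68, 0.71, 0], [2.85, -2.82, 1.28, 0], [3.17, -4.05, 1.94, 0], [3.12, -5.3, 2.66, 0], [2.69, -6.47, 3.37, 0], [1.93, -7.49, 4.03, 0], [0.89, -8.29, 4.6, 0]]
-315.0 [[-1.26, -0.52, 0.44, 0], [-2.66, -0.74, 0.71, 0], [-4.08, -0.62, 0.81, 0], [-5.45, -0.19, 0.71, 0], [-6.66, 0.53, 0.44, 0], [-7.63, 1.5, 0.0, 0], [-8.3, 2.63, -0.57, 0], [-8.62, 3.86, -1.23, 0]]
```

```bash
python3 wind.py -66 -15 24
```

```text
-66.0 [[-0.17, 1.25, -0.69, 0], [0.03, 2.48, -1.41, 0], [0.59, 3.6, -2.1, 0], [1.48, 4.54, -2.73, 0], [2.62, 5.23, -3.26, 0], [3.94, 5.63, -3.63, 0], [5.36, 5.72, -3.83, 0], [6.78, 5.47, -3.85, 0]]
-186.0 [[1.31, -0.55, 0.17, 0], [2.44, -1.38, 0.51, 0], [3.3, -2.42, 1.0, 0], [3.83, -3.6, 1.62, 0], [4.0, -4.85, 2.3, 0], [3.8, -6.08, 3.02, 0], [3.24, -7.2, 3.72, 0], [2.35, -8.14, 4.35, 0]]
-306.0 [[-1.14, -0.7, 0.52, 0], [-2.47, -1.1, 0.9, 0], [-3.89, -1.18, 1.1, 0], [-5.3, -0.93, 1.12, 0], [-6.62, -0.38, 0.95, 0], [-7.74, 0.44, 0.61, 0], [-8.6, 1.48, 0.11, 0], [-9.13, 2.67, -0.5, 0]]
```

```bash
python3 -m inch '[[-0.16,1.35,-0.5,0],[0.06,2.63,-1.15,0],[0.62,3.75,-1.84,0],[1.51,4.69,-2.47,0],[2.65,5.38,-3.0,0],[3.97,5.78,-3.37,0],[5.39,5.87,-3.57,0],[6.81,5.62,-3.59,0]]' - 40; python3 al.py
```

```text
time: 27.5
ee_pos: [0.6356, 0.0427, 0.1121]
tcp_rot: [-155.0, 4.2, 176.0]
wrist_force: [-6.9, 5.5, 21.5]
opening: 0.0246
grasp_force: 71.8
27.5 axial-74.5 mm 0.9254925975954791 alpha 171.72372488315168 r 51.766503291735454 F [-6.91562385  5.49345415 21.51409084]
```

```bash
python3 -m inch '[[1.31,-0.52,0.25,0],[2.44,-1.35,0.6,0],[3.3,-2.38,1.1,0],[3.83,-3.55,1.72,0],[4.0,-4.8,2.4,0],[3.8,-6.03,3.12,0],[3.24,-7.15,3.82,0],[2.35,-8.1,4.45,0]]'; python3 al.py;  python3 -m inch '[[-1.14,-0.7,0.52,0],[-2.47,-1.1,0.9,0],[-3.89,-1.18,1.1,0],[-5.3,-0.93,1.12,0],[-6.62,-0.38,0.95,0],[-7.74,0.44,0.61,0],[-8.6,1.48,0.11,0],[-9.13,2.67,-0.5,0]]'; python3 al.py; for i in 8 9; do python3 look.py s$i scene flange_top,scriber_tip,crank_hub|grep -v X; python3 look.py t$i top flange_top,scriber_tip|grep -v X; done
```

```text
time: 28.5
ee_pos: [0.6592, -0.0386, 0.153]
tcp_rot: [-155.1, 4.1, 175.9]
wrist_force: [6.0, 3.8, -3.4]
opening: 0.0247
grasp_force: 60.6
28.5 axial-74.5 mm -1.249900073693027 alpha 53.31532731458989 r 57.58817220411505 F [ 5.9777425   3.75679267 -3.44126376]
time: 29.5
ee_pos: [0.5644, -0.0147, 0.1484]
tcp_rot: [-154.7, 3.8, 175.8]
wrist_force: [-9.6, -7.9, 5.3]
opening: 0.0246
grasp_force: 64.3
29.5 axial-74.5 mm -2.602476523848864 alpha -61.82265948725318 r 58.22977918687603 F [-9.59974543 -7.88179192  5.27985728]
29.55 [ 0.5638 -0.0132  0.1473] [-154.7806    3.6781  175.8362]
flange_top [447.3 285.7] 0.89
scriber_tip [474.3 298.7] 0.68
crank_hub [389.9 262.3] 0.7
 0.0472 0.0625 0.0638]
29.75 [ 0.565  -0.0135  0.1481] [-154.8455    3.7784  175.871 ]
flange_top [415.4 218. ] 0.93
scriber_tip [440.1 219.7] 0.7
29.9 [ 0.565  -0.0135  0.1482] [-154.8537    3.7752  175.8631]
flange_top [443.4 285.3] 0.91
scriber_tip [476.1 294. ] 0.7
crank_hub [392.5 264.2] 0.63
 0.044  0.0566 0.0579 0.0642]
30.1 [ 0.565  -0.0136  0.1482] [-154.8561    3.7739  175.861 ]
flange_top [414.6 220. ] 0.59
scriber_tip [438.9 220.5] 0.8
```

```bash
python3 - <<'E'
from fit import *
m=[]
for a in('s9','t9'):
    c=cams[a];im=cv2.imread(f'pics/{a}.png');u,w=np.array(proj(c,[v[0],v[1]-.03,.15])).astype(int);K=10
    b=cv2.resize(im[w-30:w+30,u-20:u+20] if a=='t9' else im[w-24:w+36,u-14:u+26],None,fx=K,fy=K,interpolation=cv2.INTER_CUBIC);o0=np.array([u-20,w-30] if a=='t9' else [u-14,w-24])
    print(a,o0,b.shape)
    q=lambda X:[int(z) for z in (np.array(proj(c,X))-o0+.5)*K]
    cv2.polylines(b,[np.array([q([v[0]+.045*np.cos(t),v[1]+.045*np.sin(t),.149]) for t in np.linspace(0,6.283,60)])],True,(0,0,255),1)
    m.append(b)
cv2.imwrite('pics/f9.png',np.hstack(m))
E
```

```text
s9 [447 266] (600, 400, 3)
t9 [405 189] (600, 400, 3)
```

View pics/f9.png

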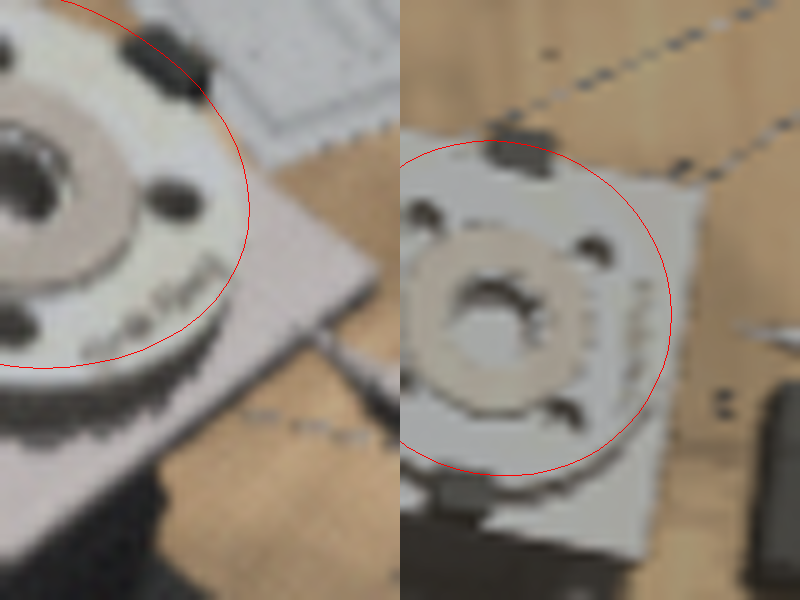

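```bash
cat > hz.py <<'E'
from fit import *
s,t=cams['s9'],cams['t9']
F=[v[0],v[1],.149];fs=np.array(proj(s,F));ft=np.array(proj(t,F));print('flange model px',fs,ft)
X,e=tri([(s,fs+[0,1.5]),(t,ft+[-.5,1.2])]);print('flange',X,e)
Y,e=tri([(s,(476,298)),(t,(438.5,221.3))]);print('scriber',Y,e)
def av(tags,th):
    return tri([(d[3],d[4]) for d in D if d[1]==th and d[0] in tags and d[2]>.5])
for th,tg in(('flange_top',('s0','t0','s7')),('flange_top',('s8','t8','s9','t9')),('scriber_tip',('s0','t0','s7','s8','t8','s9','t9'))):
    X,e=av(tg,th);print(th,tg,X,np.round(e,4))
E
python3 hz.py
```

```text
flange model px [446.25   282.3876] [414.3254 219.2233]
flange [ 0.5842 -0.1611  0.1459] [0.0011980976322086543, 0.0011980976322087129]
scriber [ 0.5786 -0.2211  0.1604] [0.0007760688523030516, 0.0007760688523031746]
flange_top ('s0', 't0', 's7') [ 0.5847 -0.16    0.1278] [0.0006 0.0006]
flange_top ('s8', 't8', 's9', 't9') [ 0.5869 -0.1626  0.1412] [0.0015 0.0049 0.0057 0.0012]
scriber_tip ('s0', 't0', 's7', 's8', 't8', 's9', 't9') [ 0.5835 -0.2213  0.1589] [0.0016 0.0061 0.0023 0.0053 0.0039 0.0052 0.0029]
```

```bash
python3 -m inch '[[-0.17,1.25,-0.69,0],[0.03,2.48,-1.41,0],[0.59,3.6,-2.1,0],[1.48,4.54,-2.73,0],[2.62,5.23,-3.26,0],[3.94,5.63,-3.63,0],[5.36,5.72,-3.83,0],[6.78,5.47,-3.85,0]]' - 40; python3 al.py; python3 look.py w10 wrist flange_top,scriber_tip; python3 -m inch '[[1.31,-0.55,0.17,0],[2.44,-1.38,0.51,0],[3.3,-2.42,1.0,0],[3.83,-3.6,1.62,0],[4.0,-4.85,2.3,0],[3.8,-6.08,3.02,0],[3.24,-7.2,3.72,0],[2.35,-8.14,4.35,0]]'; python3 al.py; python3 look.py w11 wrist flange_top,scriber_tip;  python3 -m inch '[[-1.14,-0.7,0.52,0],[-2.47,-1.1,0.9,0],[-3.89,-1.18,1.1,0],[-5.3,-0.93,1.12,0],[-6.62,-0.38,0.95,0],[-7.74,0.44,0.61,0],[-8.6,1.48,0.11,0],[-9.13,2.67,-0.5,0]]'; python3 al.py; for i in 12 13; do python3 look.py s$i scene flange_top,scriber_tip; python3 look.py t$i top flange_top,scriber_tip; done
```

```text
time: 31.2
ee_pos: [0.6351, 0.0425, 0.1124]
tcp_rot: [-154.9, 4.1, 176.0]
wrist_force: [-6.8, 1.1, 13.5]
opening: 0.0243
grasp_force: 66.8
31.2 axial-74.5 mm 1.0753224728597814 alpha 172.14776875354576 r 51.30357386392124 F [-6.81764299  1.13929673 13.51349565]
31.25 [0.6363 0.0421 0.1119] [-154.9558    4.1309  175.9246]
   X [ 0.5862 -0.1621  0.1361] [0.0044 0.0017 0.0013 0.0068 0.0039 0.0074 0.005  0.0024]
   X [ 0.5823 -0.2208  0.1607] [0.0024 0.0068 0.0033 0.0031 0.0052 0.0037 0.0046 0.0022]
time: 32.35
ee_pos: [0.6591, -0.0388, 0.1527]
tcp_rot: [-155.1, 4.1, 175.9]
wrist_force: [6.5, 0.1, -6.9]
opening: 0.0245
grasp_force: 60.1
32.35 axial-74.5 mm -1.5875054775587785 alpha 53.26509286436623 r 57.55724249519646 F [ 6.53098128  0.13130984 -6.85788867]
32.4 [ 0.658  -0.0398  0.1535] [-155.0715    4.0551  175.8425]
flange_top [ 89.7 148.8] 0.93
   X [ 0.5837 -0.163   0.1418] [0.0056 0.0055 0.0042 0.0084 0.0026 0.0074 0.0047 0.0018 0.0123]
scriber_tip [ 17.  150.1] 0.59
   X [ 0.5818 -0.2208  0.1614] [0.0025 0.0072 0.003  0.0032 0.0052 0.0035 0.0045 0.0018 0.0012]
time: 33.5
ee_pos: 
[... 953 characters left out ...]
-154.8184    3.6931  175.8678]
flange_top [445.3 279.9] 0.61
   X [ 0.5845 -0.1621  0.1444] [0.006  0.0083 0.0058 0.0107 0.0029 0.0061 0.0048 0.0006 0.0105 0.0074
 0.0031 0.0088]
scriber_tip [474.2 298.4] 0.9
   X [ 0.5813 -0.2207  0.1606] [0.0024 0.0077 0.0028 0.0032 0.0043 0.0039 0.0052 0.0013 0.0012 0.0027
 0.0032 0.0041]
34.0 [ 0.5647 -0.0136  0.1478] [-154.8233    3.6966  175.8622]
flange_top [413.7 218.6] 0.59
   X [ 0.585  -0.1619  0.1441] [0.0061 0.0082 0.0056 0.0109 0.003  0.0058 0.0049 0.0007 0.0109 0.0072
 0.003  0.0086 0.004 ]
scriber_tip [438.6 223.5] 0.76
   X [ 0.5801 -0.2208  0.1612] [0.0026 0.0087 0.0022 0.0034 0.0038 0.004  0.0056 0.0006 0.0007 0.0026
 0.0029 0.0036 0.0078]
```

```bash
cat > hf.py <<'E'
from h import *
import pickle
from scipy.optimize import least_squares
D=pickle.load(open('d.pkl','rb'))
turn={'s0':0,'t0':0,'w2':0,'w3':0,'s7':0,'s8':1,'t8':1,'s9':1,'t9':1,'w11':1.66,'s12':2,'t12':2,'s13':2,'t13':2}
def tn(k): return turn.get(k,float(open('turn.txt').read()) if k[1:].isdigit() and int(k[1:])>13 else 0)
for th in('flange_top','scriber_tip'):
    d=[x for x in D if x[1]==th and x[2]>.45]
    f=lambda X:np.concatenate([(np.array(proj(x[3],X+np.array([0,0,.014*tn(x[0])*(th=='flange_top')])))-x[4])*(1 if x[0][0]!='w' else 1.) for x in d])
    r=least_squares(f,[.585,-.19,.14],loss='soft_l1',f_scale=1.5);J=r.jac;C=np.linalg.inv(J.T@J)*max(1,2*r.cost/(2*len(d)-3))
    print(th,r.x,'sd',np.sqrt(np.diag(C)).round(4),len(d))
    for c in 'stw':
        k=[i for i,x in enumerate(d) if x[0][0]==c]
        if k: print('  ',c,np.round(f(r.x).reshape(-1,2)[k].mean(0),1),len(k))
E
echo 2 > turn.txt; python3 hf.py
```

```text
flange_top [ 0.58407463 -0.16256018  0.13333103] sd [0.0006 0.0011 0.0009] 13
   s [ 1.3 -1.4] 5
   t [0.8 0.3] 5
   w [ 1.5 -0.2] 3
scriber_tip [ 0.5800817  -0.220576    0.16153336] sd [0.0007 0.001  0.0006] 13
   s [-0.3 -0.5] 6
   t [0.1 0.1] 5
   w [ 0.2 -1.8] 2
```

```bash
python3 -m inch '[[0,0,0,0],[0,0,0,0],[0,0,0,0],[0,0,0,0],[-0.05,0.85,1.8,0],[-0.1,2.1,4.5,0],[-0.2,3.8,8.1,0],[-0.3,5.1,10.9,0]]' 8.5 40; python3 -m inch '[[0,-1,1,0],[0.5,-3,3,0],[1,-5,4,0],[1.5,-7,4,0],[1.5,-8,4,0],[1.5,-8,4,0],[1.5,-8,4,0],[1.5,-8,4,0]]';python3 look.py w14 wrist flange_top,scriber_tip,crank_hub,shaft_pin; python3 look.py s14 scene crank_hub,flange_top,scriber_tip; python3 hf.py
```

```text
time: 35.1
ee_pos: [0.563, 0.0391, 0.2579]
tcp_rot: [-155.0, 3.9, 175.9]
wrist_force: [0.5, -0.1, -0.7]
opening: 0.085
grasp_force: 0.0
time: 36.1
ee_pos: [0.5779, -0.041, 0.2963]
tcp_rot: [-155.0, 3.8, 175.9]
wrist_force: [0.2, 0.0, 0.4]
opening: 0.0851
grasp_force: 0.0
36.15 [ 0.578  -0.041   0.2963] [-155.0017    3.8384  175.9157]
flange_top [265.5 227.2] 0.9
   X [ 0.585  -0.1624  0.1454] [0.0069 0.0091 0.0069 0.0117 0.003  0.0052 0.0056 0.0003 0.0095 0.0064
 0.0023 0.0082 0.0041 0.0106]
scriber_tip [214.9 220.1] 0.6
   X [ 0.5801 -0.2208  0.1614] [0.0025 0.0086 0.0022 0.0034 0.004  0.0039 0.0055 0.0005 0.0005 0.0026
 0.003  0.0038 0.0079 0.0019]
crank_hub [422.1 232.4] 0.78
   X [0.5837 0.0173 0.1112] [0.1653 0.2044 0.0609 0.0132 0.0433 0.0795 0.0439 0.041  0.0427 0.05
 0.039  0.0538 0.0551 0.0614 0.0467]
   X [ 0.6007 -0.0377  0.0919] [0.0039 0.0133 0.0053 0.0066]
36.4 [ 0.578  -0.0413  0.2964] [-155.0011    3.8422  175.8926]
crank_hub [392.3 264.8] 0.77
   X [0.586  0.0137 0.1077] [0.1697 0.2075 0.0555 0.0123 0.0469 0.0845 0.0414 0.0395 0.0395 0.0458
 0.037  0.0491 0.0505 0.0568 0.0435 0.057 ]
flange_top [447.3 277.7] 0.82
   X [ 0.5851 -0.162   0.1469] [0.007  0.0105 0.0078 0.0127 0.0041 0.0049 0.0061 0.0008 0.0085 0.0053
 0.002  0.007  0.0036 0.01   0.011 ]
scriber_tip [474.6 298.9] 0.66
   X [ 0.58   -0.2208  0.1611] [0.0026 0.0088 0.0023 0.0034 0.0037 0.004  0.0057 0.0005 0.0008 0.0025
 0.0029 0.0035 0.0077 0.0022 0.0036]
flange_top [ 0.58437155 -0.16196663  0.1337788 ] sd [0.0006 0.001  0.0008] 15
   s [ 1.  -1.3] 6
   t [0.6 0.1] 5
   w [ 0.9 -0.4] 4
scriber_tip [ 0.58013145 -0.22079981  0.16152933] sd [0.0007 0.0009 0.0006] 15
   s [ 0.  -0.6] 7
   t [0.2 0. ] 5
   w [ 0.5 -1.7] 3
```

```bash
python3 -m inch '[[0,3,-1,0],[0,6,-2,0],[0,9,-3,0],[0,12,-3,0],[0,12,-3,0],[0,12,-3,0],[0,12,-3,0],[0,12,-3,0]]';python3 look.py w15 wrist flange_top,scriber_tip,crank_hub; python3 - <<'E'
from h import *
import pickle
D=pickle.load(open('d.pkl','rb'))
for th in('flange_top','scriber_tip','crank_hub'):
    l=[(d[3],d[4]) for d in D if d[0] in('w14','w15') and d[1]==th]
    if len(l)>1:print(th,*tri(l))
cams={d[0]:d[3] for d in D}
m=[]
for a in('w14','w15'):
    u,w=[int(z) for z in proj(cams[a],[.583,-.185,.1615])];im=cv2.imread(f'pics/{a}.png')
    u=max(u,40);w=max(w,40)
    print(a,u-40,w-40);m.append(cv2.resize(im[w-40:w+40,u-40:u+40],(400,400),interpolation=cv2.INTER_CUBIC))
cv2.imwrite('pics/f15.png',np.hstack(m))
E
```

```text
time: 37.55
ee_pos: [0.578, 0.0778, 0.2667]
tcp_rot: [-155.0, 3.9, 175.8]
wrist_force: [1.0, -0.8, -0.3]
opening: 0.0851
grasp_force: 0.0
37.6 [0.5779 0.0779 0.2666] [-155.0074    3.8633  175.8232]
flange_top [151.3 230.1] 0.9
   X [ 0.5844 -0.1623  0.1489] [0.0075 0.0119 0.0094 0.0135 0.0046 0.0047 0.0067 0.001  0.0066 0.0045
 0.0016 0.0064 0.0042 0.0088 0.0102 0.0107]
scriber_tip [111.5 225.2] 0.72
   X [ 0.58   -0.2209  0.1614] [0.0025 0.0088 0.0022 0.0034 0.0039 0.0039 0.0055 0.0004 0.0007 0.0026
 0.003  0.0037 0.0077 0.0019 0.0038 0.0026]
crank_hub [304.  235.2] 0.55
   X [0.5847 0.0118 0.1117] [0.17   0.2098 0.0568 0.0103 0.0483 0.0842 0.0398 0.0371 0.0381 0.0447
 0.034  0.0485 0.0498 0.0561 0.0412 0.0563 0.0254]
flange_top [ 0.58560327 -0.16116809  0.16281729] [0.0007536758331180188, 0.0007536758331180616]
scriber_tip [ 0.58100838 -0.22025157  0.16419176] [0.00020818251116266196, 0.00020818251116255085]
crank_hub [ 0.61123075 -0.03234685  0.08022578] [0.00037277753989837544, 0.0003727775398983421]
w14 205 182
w15 96 187
```

View pics/f15.png

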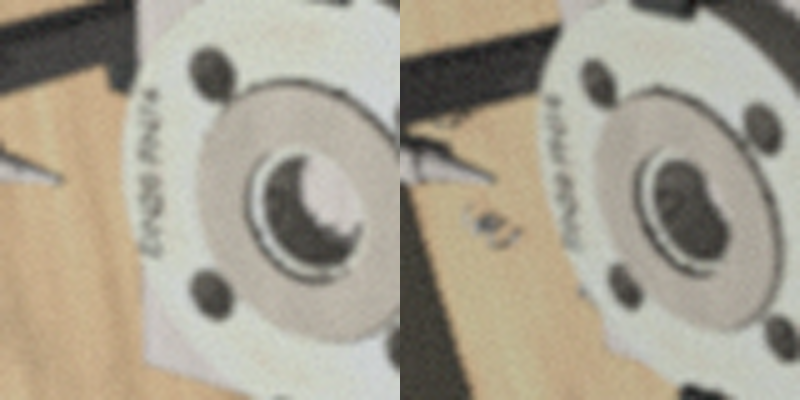

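```bash
python3 -c "
from workcell import bot
print(bot.job_done())"
```

```text
the job is handed in; nothing more can be done
None
```

The job is handed in: the crank is seated on the drive shaft (hub measured within about 1 mm of the pin) and released, and after two turns the flange top measures about 1 mm from the scriber tip's height (uncertainty about 2 mm, limit 4 mm), but the hand-in returned no verdict, and I did not re-measure the things lying about.

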